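# Unload the spring-lid glass mould

## Task

Press the red release button so that the mould's lid springs fully open, then lift out the amber glass block and set it down on the cork pad. Take it again by its two ends and lower it, without dropping it, all the way down between the rails of the steel cradle, centred along them. Leave the lid open and the other things on the table where they are.

Things in the scene. Friction and masses are not known exactly. Their poses are not given: they have to be found in the camera images.
- mould: Spring-lid casting mould, fixed: dark steel base 190 x 148 x 20 mm, flat aluminium lid, teal release tower (50 wide, top 66 mm above the table) at its front end. Origin: underside of the base, straight below the middle of the glass seat; z up, x from the tower towards the lid hinge, y parallel to the hinge. The base spans x -115 to +75, y -74 to +74.
- seat (a point): Middle of the seat's floor, 20 mm above the table; axes as the mould. Two steel end cheeks (inner faces at x -32 and +32, 16 mm thick, 60 mm wide, tops 34 mm above the seat) leave only the glass's long sides to grip; beside these it is free out to y -62 and +62, where sills 8 mm high stand.
- mould_lid (a joint): Lid angle in rad: 0 = shut and latched (level, top 66 mm above the table), 1.95 = open at its stop, leaning back past upright. Its own spring opens it within about a second once the latch lets go, and keeps it open.
- lid_hinge (a point): Middle of the hinge line, 62 mm along the mould's +x and 60 mm above its origin. The lid is 138 mm wide and reaches 128 mm from here; open, its edge stands about 180 mm above the table, leaning away from the seat. Two thin side skirts hang 28 mm below it.
- lid_edge (a point): Middle of the lid's free (front) edge, on its upper face; rises as the lid opens.
- release_top (a point): Centre of the top of the red round release button, 26 mm dia, on the release tower in front of the lid, 84 mm above the table, 101 mm from the mould's origin towards its -x; pressed straight down.
- release (a joint): Travel of the release button in m: 0 = out, 0.006 = fully down. Spring loaded: starts to move at 1.2 N, fully down at 4 N. It draws a brass latch off the lid, which is free from about 0.004 m on; it springs back when let go.
- glass: Solid block of amber glass, 60 x 34 x 36 mm high, about 180 g, in the mould's seat under the lid (hidden until that is open). Origin: centre of its underside; x along the 60 mm length, y across the 34 mm width, z up. At the start its length lies along the mould's x.
- pad: Round cork pad fixed on the table in the middle, 130 mm dia, 6 mm thick. Origin: centre of its underside.
- cradle: Fixed cradle: teal base plate 110 x 90 x 12 mm with two upright steel rails, each 46 mm long (x -23 to +23), 8 mm thick, top 52 mm above the origin, inner faces 41 mm apart (y -20.5 and +20.5). Origin: centre of its underside; z up, x along the rails.
- slot (a point): Where the middle of the glass's underside belongs: on the plate between the rails, 12 mm above the table; axes as the cradle. The rails are higher than the glass, so it goes in held by its two ends, which stand out 7 mm beyond the rails at each end when centred. Either way round is right.
- water_bottle: Bystander: blue plastic water bottle, 64 dia x 210 high (mm). Origin: centre of its underside. Not to be disturbed.
- mug: Bystander: teal mug, 80 dia x 90 high (mm). Origin: centre of its underside. Not to be disturbed.
- paddle: Bystander: wooden paddle, 190 long, lying flat (mm). Origin midway along its length, on the underside. Not to be disturbed.
- jacks: Bystander: steel glassworker's jacks (two-bladed tongs), about 210 long x 45, lying flat (mm). Origin midway along its length, on the underside. Not to be disturbed.
- paperweight: Bystander: purple glass paperweight, 72 dia x 54 high (mm). Origin: centre of its underside. Not to be disturbed.
- frit_jar: Bystander: green glass jar with a steel cap, 64 dia x 85 high (mm). Origin: centre of its underside. Not to be disturbed.
- tin: Bystander: yellow-banded tin, 72 dia x 100 high (mm). Origin: centre of its underside. Not to be disturbed.
- brush: Bystander: bench brush, 200 long, lying flat (mm). Origin midway along its length, on the underside. Not to be disturbed.
Mind the look-alikes: they are no part of the job. What is shaped like the mould but purple is not meant.

How it is judged:
By the outcome, as a careful person would: the job done as asked, in the order asked, and still so for the second after the job is handed in, with the robot touching nothing.
It also fails if it takes over 72 s, if anything falls off the work surface, if the arm or the gripper's body presses on something with over 40 N, if the wrist force passes 120 N, or if a joint passes its speed limit or range.

## Robot

A 7-joint arm with a two-finger parallel gripper is mounted at the origin on the work surface. World frame = base frame: x ahead of the robot, y to its left, z up, the work surface at z = 0. Lengths are in m, angles in degrees, forces in N, time in s.
With the tool pointing down it reaches from about 0.425 to 0.875 m from the base axis. Payload 4.7 kg.
Tool frame: the origin (TCP) lies midway between the tips of the shut fingers; the grasp point (between the pads) lies 19 mm behind it; z points along the fingers, y is the line along which they close (so a half turn about z gives the same grasp; the last joint's range is limited). The gripper opens to 87 mm and grips with 3 to 60 N. Pads are 19 mm wide; open, the fingers measure 117 mm over their backs; the gripper's body (75 mm by 190 mm) begins 51 mm behind the grasp point.
Start: joints at [68.13, 18.392, -4.016, 83.108, 1.295, 78.541, -3.26], TCP at [0.251, -0.6, 0.223] pointing down, gripper open.
Joint ranges: [-163.93, 163.93], [-17.29, 119.83], [-79.2, 71.16], [3.27, 140.29], [-89.18, 269.18], [5.43, 117.66], [-154.24, 154.24]. Speed limits (degrees/s): [147.25, 147.25, 180, 180, 180, 180, 180].

## Interface

Orientations are given as [roll, pitch, yaw] about the fixed x, y, z axes, in that order (R = Rz(yaw) Ry(pitch) Rx(roll)).
In Python, from cell import env gives the robot as it stands. The module is installed in compiled form; this text tells all that it offers.
- The arm moves only by the tool send_rows, never from a script. Its argument "series" is a list of rows, each an object with "travel": the shift along the tool's x, y, z in cm, a list of three; "dr": the turn, a rotation vector about the tool's x, y, z in degrees, a list of three; "claw": the finger opening in cm, from 0 to 8.7. In form: [{"travel": [tx, ty, tz], "dr": [wx, wy, wz], "claw": claw}, ...]. A call has 1 to 12 rows; each row is the pose to reach, as a shift and turn from the pose commanded when the call began, along the tool's axes at that moment; what a row does not reach only later rows make up. A row lasts 1/12 s, in which the tool goes at most 41.7 mm and 7.16 degrees, less where a joint would pass 70% of its speed; a pose out of reach is approached as far as the arm can. A call with a gripper value outside its range is refused whole. The fingers move at their own pace and stop on an object; "grip_force" is the grip in N (left out, the last holds). Time passes only in rows, so rows that repeat a pose let the fingers close. It gives the time, the measured TCP pose, the force and the opening at its end, in the units of the state.
- env.get_obs(): the state, without advancing time (a new reading comes with each control period).
- env.read_camera(name): name is "scene" or "side" or "wrist"; returns the picture (480x640x3 uint8, blue, green, red); there is no depth.
- env.calibration(name): a dict with "fx", "fy", "cx", "cy" (pixels), "cam_to_world" (4x4, takes a point from camera to world coordinates). Camera axes: x right, y down, z forward; pixel columns grow to the right and rows downward; lengths in m; the calibration is good to about 2 mm. A picture is of the moment at which its call begins: read the wrist's pose just before it. calibration takes no time and is no camera call; for the wrist camera it gives the pose at the moment of the call.
- env.sign_off(): hands the job in, once; it reports no verdict.
The state is a dict: "time_s": time; "qpos": joint angles; "joint_velocities": joint speeds; "effort": joint torques, N m; "tool_pos": TCP position; "tool_rot": TCP orientation; "force": force on the tool from outside, world axes, zero at the start; "wrist_torque": the same for the moment, N m; "grip_width": finger opening in m.
Only numpy, scipy, OpenCV 4.12 (cv2) and the standard library are available. Lean on these libraries where they do the work, as an engineer would, in place of code of your own. Each camera call takes 0.05 s, during which the arm holds its last target. There are 200 camera calls.

## Working session

There is one attempt and no reset: what is moved stays moved. The work goes in short steps, Python scripts to look and compute and a tool call to move; the robot and the scene stay as the last step left them, time stands still between calls to the robot, and variables do not carry over. Pictures are saved under pics/ and viewed, on a budget of 10 in all, crops included, one or two more only if the job needs it, and the job is handed in when it is done.

Besides the shell and the picture viewer there is one more tool, called after ">>>" by a JSON object that holds its "method" and its "body". send_rows: Moves the arm, as the interface text tells. Its arguments: {"type":"object","properties":{"series":{"type":"array"},"grip_force":{"type":"number"}},"required":["series"]}

```bash
mkdir -p pics; python3 - <<'E'
from cell import env
import cv2
o=env.get_obs(); print(o)
for n in("scene","side"):
    cv2.imwrite(f"pics/{n}0.png",env.read_camera(n)); c=env.calibration(n); print(n,c)
E
```

```text
{'time_s': 0.0, 'qpos': array([68.13043526, 18.43959394, -4.01484442, 83.17526499,  1.29698863,
       78.53955754, -3.25973402]), 'joint_velocities': array([-0.01879974, -0.04170398,  0.0293237 ,  0.08141638,  0.06897142,
        0.16228897,  0.03777561]), 'effort': array([ 3.55221414e-05, -4.91278875e+01, -4.03852919e-01, -3.12528098e+01,
       -6.38312730e-02,  4.37935092e-02,  1.87374853e-04]), 'tool_pos': array([ 0.25032573, -0.59926919,  0.22145218]), 'tool_rot': array([-1.79890933e+02,  7.86667444e-03,  2.26793409e+01]), 'force': array([-0.07488105,  0.45583256,  0.20915903]), 'wrist_torque': array([ 0.0219826 ,  0.02710205, -0.01414653]), 'grip_width': 0.08716983400225745}
scene {'fx': 471.27365259366496, 'fy': 471.27365259366496, 'cx': 325.2760740251792, 'cy': 238.73192121264444, 'cam_to_world': array([[-8.22502487e-01,  4.07433212e-01, -3.96847373e-01,
         9.60182625e-01],
       [ 5.68760889e-01,  5.88166280e-01, -5.74953457e-01,
         6.62736104e-01],
       [-8.42890644e-04, -6.98611912e-01, -7.15500304e-01,
         8.98934201e-01],
       [ 0.00000000e+00,  0.00000000e+00,  0.00000000e+00,
         1.00000000e+00]])}
side {'fx': 553.2081769989002, 'fy': 553.2081769989002, 'cx': 320.0019790511692, 'cy': 240.61816682309134, 'cam_to_world': array([[-0.8737385 , -0.27701699,  0.39980324, -0.08699341],
       [-0.4862881 ,  0.48019957, -0.73002209,  1.13857348],
       [ 0.01024318, -0.83226796, -0.55427892,  0.92859637],
       [ 0.        ,  0.        ,  0.        ,  1.        ]])}
```

View pics/scene0.png

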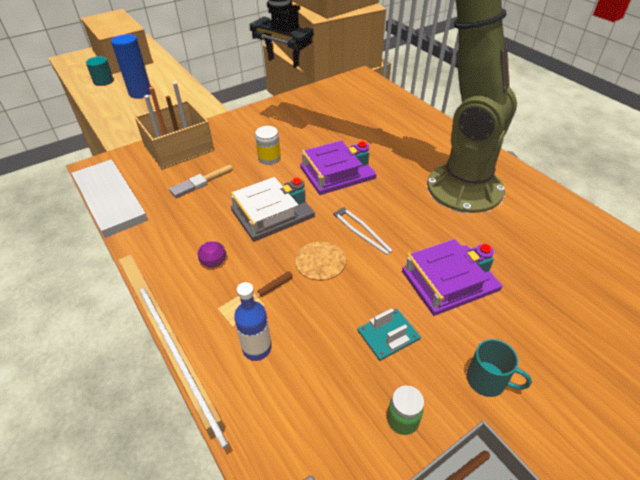

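View pics/side0.png

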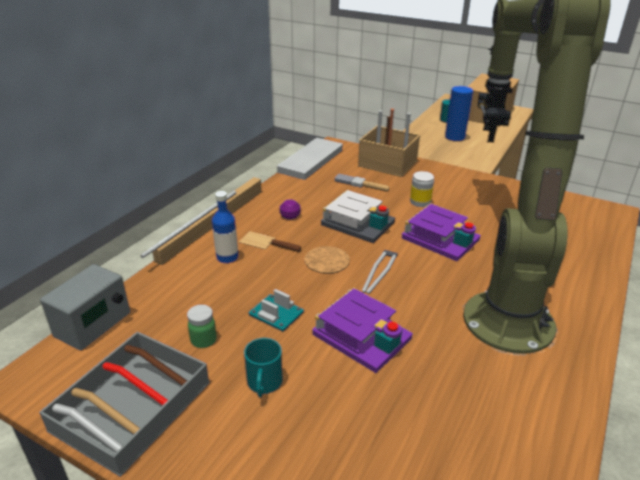

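The dark-based mould has the white lid: its red button is at about (297,182) in scene and (382,209) in side. The pad is at (320,261) / (327,260) and the cradle at (389,333) / (276,309). Next, an enlarged composite.

```bash
python3 - <<'E'
import cv2,numpy as np
s=cv2.imread("pics/scene0.png");d=cv2.imread("pics/side0.png")
def c(i,x,y):
    o=cv2.resize(i[y:y+75,x:x+100],(400,300),interpolation=cv2.INTER_CUBIC)
    for k in range(0,100,20): cv2.putText(o,str(x+k),(k*4,10),0,.35,(255,255,255)); cv2.line(o,(k*4,0),(k*4,4),(255,255,255))
    for k in range(15,75,15): cv2.putText(o,str(y+k),(0,k*4+4),0,.35,(255,255,255))
    return o
cv2.imwrite("pics/c1.png",np.vstack([np.hstack([c(s,222,168),c(d,310,180)]),np.hstack([c(s,340,298),c(d,226,272)])]))
E
```

```text
(no output)
```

View pics/c1.png

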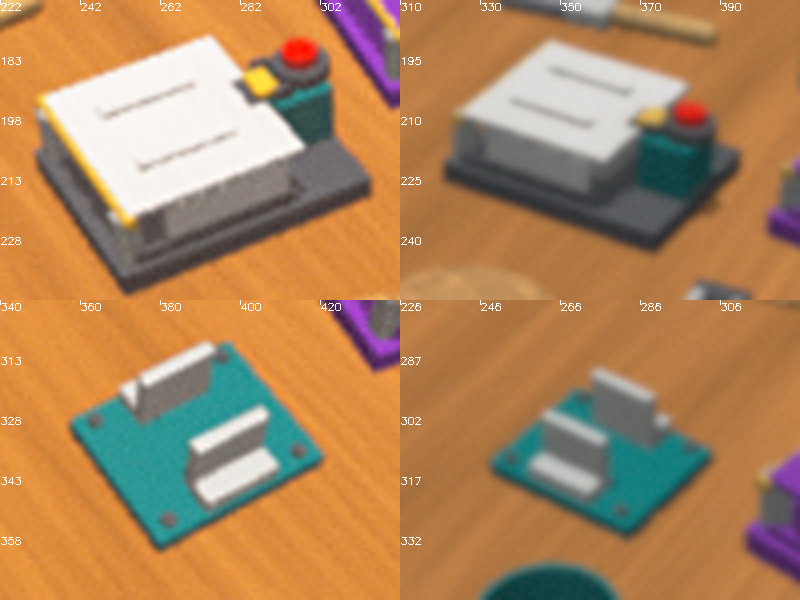

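```bash
cat > h.py <<'E'
import numpy as np,cv2
from scipy.optimize import least_squares
from scipy.spatial.transform import Rotation as R
from cell import env
def proj(P,c):
    M=np.linalg.inv(c["cam_to_world"]);p=np.atleast_2d(P)@M[:3,:3].T+M[:3,3]
    return p[:,:2]/p[:,2:]*[c["fx"],c["fy"]]+[c["cx"],c["cy"]]
def onplane(uv,c,z):
    d=c["cam_to_world"][:3,:3]@[(uv[0]-c["cx"])/c["fx"],(uv[1]-c["cy"])/c["fy"],1];t=c["cam_to_world"][:3,3]
    return t+d*(z-t[2])/d[2]
def fit(obs,x0):
    "obs: list of (calib,(x,y,z) mm local,(u,v)) -> x,y,yaw deg"
    def f(q):
        Rz=R.from_euler('z',q[2]).as_matrix()
        return np.concatenate([(proj(Rz@(np.array(p)/1e3)+[q[0],q[1],0],c)-uv).ravel() for c,p,uv in obs])
    best=min((least_squares(f,[*x0,a],loss="soft_l1") for a in np.arange(0,6.2,1.)),key=lambda r:r.cost)
    return best.x[:2].round(4),np.degrees(best.x[2]).round(2)%360,f(best.x).reshape(-1,2).round(1).tolist()
E
python3 - <<'E'
from h import *
S=env.calibration("scene");D=env.calibration("side")
def px(u,v,ou,ov,ox,oy): return ((u-ou+.5)/4-.5+ox,(v-ov+.5)/4-.5+oy)
m=[]
for p,u in [((-101,0,84),(298,46)),((-66,-69,66),(211,37)),((-66,69,66),(304,148)),((-115,74,20),(370,184)),((75,74,20),(128,277)),((75,-74,20),(37,152))]: m.append((S,p,px(*u,0,0,222,168)))
for p,u in [((-101,0,84),(690,108)),((-66,-69,66),(688,84)),((-66,69,66),(604,163)),((75,74,20),(445,162)),((-115,74,20),(652,238)),((-115,-74,20),(738,152))]: m.append((D,p,px(*u,400,0,310,180)))
print("mould",*fit(m,(.3,-.1)))
c=[]
for p,u in [((-55,45,12),(71,425)),((55,45,12),(230,345)),((55,-45,12),(322,458)),((-55,-45,12),(158,545))]: c.append((S,p,px(*u,0,300,340,298)))
for p,u in [((-55,-45,12),(491,465)),((55,-45,12),(628,530)),((55,45,12),(711,455)),((-55,45,12),(575,390))]: c.append((D,p,px(*u,400,300,226,272)))
print("cradle",*fit(c,(.5,.2)))
print("pad",onplane((320,261),S,.006),onplane((327,260),D,.006))
for n,a in [("bottle",(256,357)),("mug",(490,390)),("frit",(405,428)),("jacks",(340,210)),("jacks",(390,251)),("paper",(211,264)),("paddle",(290,276)),("tin",(268,160)),("brush",(230,168)),("purp",(443,290))]: print(n,onplane(a,S,0)[:2].round(3))
E
```

```text
mould [ 0.5466 -0.2264] 356.87 [[0.5, 1.4], [-0.1, -0.3], [0.4, -0.5], [1.0, -2.2], [-1.0, 0.3], [-1.0, -0.6], [-0.3, 1.8], [-0.2, 0.4], [-0.3, -0.2], [-1.5, 0.4], [0.5, -0.4], [0.7, -0.4]]
cradle [0.5166 0.2662] 174.95 [[-0.6, -1.4], [0.1, -1.4], [1.2, -0.4], [0.5, 0.1], [-1.8, -0.3], [-1.0, 0.8], [0.0, -0.7], [-0.3, -0.3]]
pad [0.52070967 0.00239553 0.006     ] [0.51252797 0.00080542 0.006     ]
bottle [0.785 0.147]
mug [0.431 0.484]
frit [0.624 0.444]
jacks [ 0.363 -0.129]
jacks [0.349 0.073]
paper [ 0.751 -0.151]
paddle [ 0.607 -0.003]
tin [ 0.412 -0.452]
brush [ 0.531 -0.483]
purp [0.327 0.244]
```

```bash
cat >> h.py <<'E'
def plan(x,y,z,yaw):
    o=env.get_obs();A=R.from_euler('xyz',o["tool_rot"],degrees=True)
    B=R.from_euler('xyz',[180,0,yaw],degrees=True)
    print("t",o["time_s"],"pos",o["tool_pos"].round(4),o["tool_rot"].round(2),"F",o["force"].round(1),"w",round(o["grip_width"],4),"q7",o["qpos"].round(0))
    print("travel",(A.inv().apply(np.array([x,y,z])-o["tool_pos"])*100).round(2),"dr",(A.inv()*B).as_rotvec(degrees=True).round(2))
E
python3 -c "
from h import *
plan(.430,-.2205,.22,-3.1)"
```

```text
t 0.1 pos [ 0.2504 -0.5993  0.2216] [-1.799e+02  1.000e-02  2.268e+01] F [-0.3 -0.3 -0.1] w 0.087 q7 [68. 18. -4. 83.  1. 79. -3.]
travel [ 31.18 -28.02   0.2 ] dr [-0.1   0.03 25.78]
```

>>> {"method": "send_rows", "body": {"series": [{"travel":[3,-2.7,0],"dr":[0,0,2.5],"claw":0},{"travel":[6,-5.4,0],"dr":[0,0,5],"claw":0},{"travel":[9,-8,0],"dr":[0,0,7.5],"claw":0},{"travel":[12,-10.8,0],"dr":[0,0,10],"claw":0},{"travel":[15,-13.5,0],"dr":[0,0,12.5],"claw":0},{"travel":[18,-16.2,0],"dr":[0,0,15],"claw":0},{"travel":[21,-18.9,0],"dr":[0,0,17.5],"claw":0},{"travel":[24,-21.6,0],"dr":[0,0,20],"claw":0},{"travel":[27,-24.3,0],"dr":[0,0,22.5],"claw":0},{"travel":[29.5,-26.5,0.2],"dr":[0,0,25],"claw":0},{"travel":[31.2,-28,0.2],"dr":[-0.1,0,25.8],"claw":0},{"travel":[31.2,-28,0.2],"dr":[-0.1,0,25.8],"claw":0}]}}

```text
time_s: 1.1
tool_pos: [0.4329, -0.215, 0.2205]
tool_rot: [-180.0, -0.1, -2.6]
force: [0.8, 0.7, 0.6]
grip_width: 0.0147
```

```bash
python3 - <<'E'
from h import *
plan(.442,-.2205,.10,-3.1)
c=env.calibration("wrist");im=env.read_camera("wrist");np.save("pics/w1.npy",c)
cv2.imwrite("pics/w1.png",im)
print(proj([[.4457,-.2209,.084]],c),c["cam_to_world"][:3].round(3),c["fx"])
E
```

```text
t 1.1 pos [ 0.4329 -0.215   0.2205] [-1.7999e+02 -6.0000e-02 -2.6200e+00] F [0.8 0.7 0.6] w 0.0147 q7 [ 45.  -1. -21. 106.  -0.  75. -69.]
travel [ 0.92  0.51 12.05] dr [-0.01 -0.06  0.48]
[[327.69779367 212.40907578]] [[-0.046 -0.962 -0.271  0.508]
 [-0.999  0.044  0.012 -0.219]
 [ 0.     0.271 -0.963  0.382]] 408.10081689309504
```

View pics/w1.png

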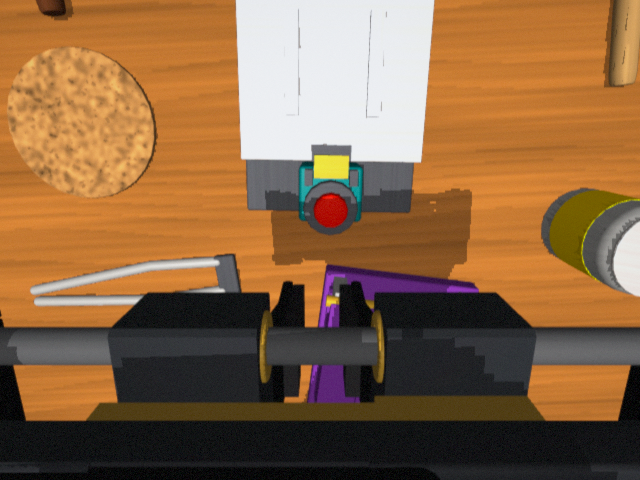

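The button is at (331,210), base front corners at (248,211) and (412,211), lid front corners at (241,160) and (422,161), pad centre at (82,121).

```bash
python3 - <<'E'
from h import *
c=np.load("pics/w1.npy",allow_pickle=True).item()
print("button",onplane((331,210),c,.084),"pad",onplane((82,121),c,.006))
print(*fit([(c,(-101,0,84),(331,210)),(c,(-115,74,20),(248,211)),(c,(-115,-74,20),(412,211)),(c,(-66,69,66),(241,160)),(c,(-66,-69,66),(422,161))],(.54,-.22)))
plan(.442,-.221,.10,-3.1)
E
```

```text
button [ 0.44740718 -0.22342278  0.084     ] pad [ 0.52155605 -0.00808363  0.006     ]
[ 0.5482 -0.2288] 357.22 [[0.6, 0.1], [-0.3, 0.1], [-0.2, 0.5], [-0.2, -0.1], [0.1, -0.5]]
t 1.15 pos [ 0.4315 -0.2182  0.2204] [ 1.7991e+02 -1.0000e-02 -2.7800e+00] F [ 0.1 -1.   0.1] w 0.0107 q7 [ 45.  -1. -21. 106.  -0.  75. -69.]
travel [ 1.06  0.21 12.04] dr [ 0.09 -0.01  0.32]
```

>>> {"method": "send_rows", "body": {"series": [{"travel":[1.1,0.4,3],"dr":[0.1,0,0.3],"claw":0},{"travel":[1.1,0.4,6.5],"dr":[0.1,0,0.3],"claw":0},{"travel":[1.1,0.4,9.5],"dr":[0.1,0,0.3],"claw":0},{"travel":[1.1,0.4,11.5],"dr":[0.1,0,0.3],"claw":0},{"travel":[1.1,0.4,12.5],"dr":[0.1,0,0.3],"claw":0},{"travel":[1.1,0.4,13.2],"dr":[0.1,0,0.3],"claw":0},{"travel":[1.1,0.4,13.6],"dr":[0.1,0,0.3],"claw":0},{"travel":[1.1,0.4,13.9],"dr":[0.1,0,0.3],"claw":0},{"travel":[1.1,0.4,14.1],"dr":[0.1,0,0.3],"claw":0},{"travel":[1.1,0.4,14.3],"dr":[0.1,0,0.3],"claw":0},{"travel":[1.1,0.4,14.3],"dr":[0.1,0,0.3],"claw":0},{"travel":[1.1,0.4,14.3],"dr":[0.1,0,0.3],"claw":0}]}}

```text
time_s: 2.15
tool_pos: [0.4414, -0.227, 0.0821]
tool_rot: [179.9, -0.0, -3.5]
force: [-12.1, 4.8, 25.0]
grip_width: 0.0004
```

```bash
python3 - <<'E'
from h import *
a=env.read_camera("scene")[120:260,200:400];w=env.read_camera("side")[130:270,290:490]
cv2.imwrite("pics/p2.png",cv2.resize(np.hstack([a,w]),(800,280),interpolation=cv2.INTER_CUBIC))
plan(.442,-.221,.10,-3.1)
E
```

```text
t 2.25 pos [ 0.4414 -0.227   0.0821] [ 1.7985e+02 -2.0000e-02 -3.4500e+00] F [-11.5   3.7  25.6] w 0.0005 q7 [ 44.   8. -21. 113.   3.  59. -72.]
travel [ 0.03 -0.6  -1.79] dr [ 0.15 -0.02 -0.35]
```

View pics/p2.png

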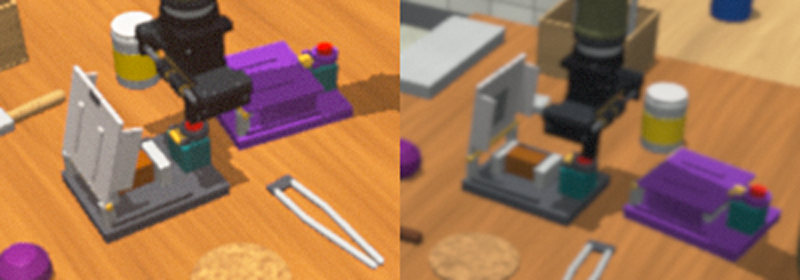

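The lid stands open and the glass is visible between the cheeks. I'll rise and look down on the seat.

>>> {"method": "send_rows", "body": {"series": [{"travel":[0,-0.4,-2],"dr":[0,0,0],"claw":0},{"travel":[0,-0.4,-5],"dr":[0,0,0],"claw":0},{"travel":[0,-0.4,-8.5],"dr":[0,0,0],"claw":0},{"travel":[0,-0.4,-12],"dr":[0,0,0],"claw":8},{"travel":[1.5,-0.4,-14],"dr":[0,0,0],"claw":8},{"travel":[3,-0.2,-14],"dr":[0,0,0],"claw":8},{"travel":[4,0,-14],"dr":[0,0,0],"claw":8},{"travel":[5,0,-14],"dr":[0,0,0],"claw":8},{"travel":[5,0,-14],"dr":[0,0,0],"claw":8},{"travel":[5,0,-14],"dr":[0,0,0],"claw":8},{"travel":[5,0,-14],"dr":[0,0,0],"claw":8}]}}

```text
time_s: 3.17
tool_pos: [0.4903, -0.2287, 0.2166]
tool_rot: [-180.0, 0.1, -3.4]
force: [-0.1, -0.0, -0.7]
grip_width: 0.046
```

```bash
python3 - <<'E'
from h import *
c=env.calibration("wrist");im=env.read_camera("wrist");np.save("pics/w2.npy",c)
cv2.imwrite("pics/w2.png",im)
plan(.5445,-.228,.10,-2.9)
E
```

```text
t 3.2167 pos [ 0.4903 -0.2288  0.2168] [-1.7997e+02  8.0000e-02 -3.4300e+00] F [-0.2  0.7 -0.8] w 0.0502 q7 [ 43.   7. -22.  98.   3.  76. -73.]
travel [ 5.42 -0.4  11.67] dr [-0.03  0.08 -0.53]
```

View pics/w2.png

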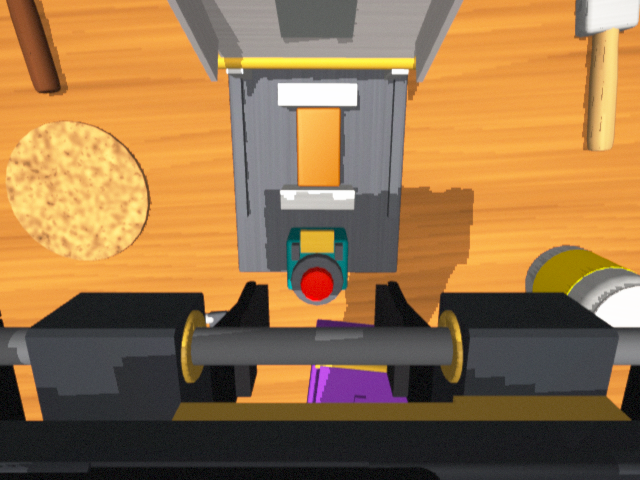

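Glass top spans (297,108) to (340,186), button centre (317,284), pad centre (78,191).

```bash
python3 - <<'E'
from h import *
c=np.load("pics/w2.npy",allow_pickle=True).item()
P=[onplane(p,c,.056) for p in [(297,108),(341,108),(339,186),(298,186)]];print(np.round(P,4),np.mean(P,0))
print("pad",onplane((78,191),c,.006),"btn",onplane((317,284),c,.084))
E
```

```text
[[ 0.5786 -0.2162  0.056 ]
 [ 0.5767 -0.2491  0.056 ]
 [ 0.5183 -0.2448  0.056 ]
 [ 0.5202 -0.2125  0.056 ]] [ 0.54845255 -0.23066321  0.056     ]
pad [ 0.520573   -0.00792497  0.006     ] btn [ 0.44781353 -0.22332262  0.084     ]
```

>>> {"method": "send_rows", "body": {"series": [{"travel":[2.5,-0.1,0],"dr":[0,0,-0.3],"claw":6},{"travel":[5.4,-0.2,1],"dr":[0,0,-0.3],"claw":6},{"travel":[5.4,-0.2,4],"dr":[0,0,-0.3],"claw":6},{"travel":[5.4,-0.2,7],"dr":[0,0,-0.3],"claw":6},{"travel":[5.4,-0.2,10],"dr":[0,0,-0.3],"claw":6},{"travel":[5.4,-0.2,12],"dr":[0,0,-0.3],"claw":6},{"travel":[5.4,-0.2,12],"dr":[0,0,-0.3],"claw":6},{"travel":[5.4,-0.2,12],"dr":[0,0,-0.3],"claw":6},{"travel":[5.4,-0.2,12],"dr":[0,0,-0.3],"claw":6}]}}

```text
time_s: 3.97
tool_pos: [0.546, -0.2306, 0.0992]
tool_rot: [180.0, -0.1, -3.1]
force: [-0.7, -0.7, -0.3]
grip_width: 0.0601
```

```bash
python3 - <<'E'
from h import *
plan(.5445,-.230,.025,-3.2)
E
```

```text
t 3.9667 pos [ 0.546  -0.2306  0.0992] [ 1.7995e+02 -1.4000e-01 -3.1300e+00] F [-0.7 -0.7 -0.3] w 0.0601 q7 [ 40.  18. -23.  99.   8.  64. -79.]
travel [-0.17 -0.06  7.42] dr [ 0.05 -0.14  0.07]
```

>>> {"method": "send_rows", "body": {"series": [{"travel":[-0.2,-0.1,2],"dr":[0,-0.1,0],"claw":6},{"travel":[-0.2,-0.1,4],"dr":[0,-0.1,0],"claw":6},{"travel":[-0.2,-0.1,5.8],"dr":[0,-0.1,0],"claw":6},{"travel":[-0.2,-0.1,6.8],"dr":[0,-0.1,0],"claw":6},{"travel":[-0.2,-0.1,7.3],"dr":[0,-0.1,0],"claw":6},{"travel":[-0.2,-0.1,7.4],"dr":[0,-0.1,0],"claw":6},{"travel":[-0.2,-0.1,7.4],"dr":[0,-0.1,0],"claw":6}]}}

```text
time_s: 4.55
tool_pos: [0.5442, -0.2294, 0.0247]
tool_rot: [180.0, -0.0, -3.1]
force: [0.1, -0.2, 0.6]
grip_width: 0.0599
```

>>> {"method": "send_rows", "body": {"series": [{"travel":[0,0,0],"dr":[0,0,0],"claw":4.5},{"travel":[0,0,0],"dr":[0,0,0],"claw":3.8},{"travel":[0,0,0],"dr":[0,0,0],"claw":2.5},{"travel":[0,0,0],"dr":[0,0,0],"claw":2.5},{"travel":[0,0,0],"dr":[0,0,0],"claw":2.5},{"travel":[0,0,0],"dr":[0,0,0],"claw":2.5},{"travel":[0,0,0],"dr":[0,0,0],"claw":2.5},{"travel":[0,0,-0.5],"dr":[0,0,0],"claw":2.5},{"travel":[0,0,-1.5],"dr":[0,0,0],"claw":2.5},{"travel":[0,0,-1.5],"dr":[0,0,0],"claw":2.5}], "grip_force": 25}}

```text
time_s: 5.38
tool_pos: [0.5444, -0.2294, 0.0404]
tool_rot: [180.0, -0.1, -3.1]
force: [0.8, -0.0, -2.2]
grip_width: 0.0339
```

>>> {"method": "send_rows", "body": {"series": [{"travel":[-0.2,0,-2.5],"dr":[0,0,0],"claw":2.5},{"travel":[-0.3,0,-5.5],"dr":[0,0,0],"claw":2.5},{"travel":[-0.5,0,-8.5],"dr":[0,0,0],"claw":2.5},{"travel":[-0.8,-0.5,-11],"dr":[0,0,0],"claw":2.5},{"travel":[-1.1,-2,-11.5],"dr":[0,0,0],"claw":2.5},{"travel":[-1.5,-5,-11.5],"dr":[0,0,0],"claw":2.5},{"travel":[-2,-8.5,-11.5],"dr":[0,0,0],"claw":2.5},{"travel":[-2.4,-12,-11.5],"dr":[0,0,0],"claw":2.5},{"travel":[-2.9,-15.5,-11],"dr":[0,0,0],"claw":2.5},{"travel":[-3.3,-19,-9],"dr":[0,0,0],"claw":2.5},{"travel":[-3.7,-21.5,-6],"dr":[0,0,0],"claw":2.5},{"travel":[-3.7,-22.2,-4],"dr":[0,0,0],"claw":2.5}]}}

```text
time_s: 6.38
tool_pos: [0.516, 0.0016, 0.0765]
tool_rot: [-179.9, 0.2, -2.7]
force: [0.2, 0.1, -2.3]
grip_width: 0.0336
```

>>> {"method": "send_rows", "body": {"series": [{"travel":[0,0,0],"dr":[0,0,0],"claw":2.5},{"travel":[0,0,0],"dr":[0,0,0],"claw":2.5},{"travel":[0,0,0],"dr":[0,0,0],"claw":2.5}]}}

```text
time_s: 6.63
tool_pos: [0.5192, -0.0064, 0.0794]
tool_rot: [180.0, 0.0, -3.2]
force: [0.4, 0.2, -2.4]
grip_width: 0.0337
```

```bash
python3 - <<'E'
from h import *
plan(.520,-.006,.0107,-3.2)
E
```

```text
t 6.6333 pos [ 0.5192 -0.0064  0.0794] [ 1.7997e+02  1.0000e-02 -3.1900e+00] F [ 0.4  0.2 -2.4] w 0.0337 q7 [  27.   12.  -32.  110.    7.   60. -101.]
travel [ 0.08 -0.05  6.87] dr [0.03 0.01 0.01]
```

>>> {"method": "send_rows", "body": {"series": [{"travel":[0,0,2],"dr":[0,0,0],"claw":2.5},{"travel":[0,0,4],"dr":[0,0,0],"claw":2.5},{"travel":[0,0,5.2],"dr":[0,0,0],"claw":2.5},{"travel":[0,0,5.9],"dr":[0,0,0],"claw":2.5},{"travel":[0,0,6.2],"dr":[0,0,0],"claw":2.5},{"travel":[0,0,6.5],"dr":[0,0,0],"claw":2.5},{"travel":[0,0,6.7],"dr":[0,0,0],"claw":2.5},{"travel":[0,0,6.85],"dr":[0,0,0],"claw":2.5},{"travel":[0,0,6.85],"dr":[0,0,0],"claw":2.5},{"travel":[0,0,6.85],"dr":[0,0,0],"claw":2.5}]}}

```text
time_s: 7.47
tool_pos: [0.5188, -0.0054, 0.0105]
tool_rot: [180.0, 0.0, -3.1]
force: [-0.0, 0.2, -3.1]
grip_width: 0.0338
```

>>> {"method": "send_rows", "body": {"series": [{"travel":[0,0,0.05],"dr":[0,0,0],"claw":2.5},{"travel":[0,0,0.1],"dr":[0,0,0],"claw":2.5},{"travel":[0,0,0.15],"dr":[0,0,0],"claw":2.5},{"travel":[0,0,0.15],"dr":[0,0,0],"claw":2.5}]}}

```text
time_s: 7.8
tool_pos: [0.5191, -0.0054, 0.01]
tool_rot: [180.0, 0.0, -3.1]
force: [-2.7, -0.4, 6.6]
grip_width: 0.0337
```

Contact with the pad. I'll release, rise and turn for the end grip.

>>> {"method": "send_rows", "body": {"series": [{"travel":[0,0,-0.1],"dr":[0,0,0],"claw":4},{"travel":[0,0,-0.1],"dr":[0,0,0],"claw":5.5},{"travel":[0,0,-0.1],"dr":[0,0,0],"claw":5.5},{"travel":[0,0,-0.1],"dr":[0,0,0],"claw":5.5},{"travel":[0,0,-2],"dr":[0,0,0],"claw":5.5},{"travel":[0,0,-5.5],"dr":[0,0,0],"claw":5.5},{"travel":[0,0,-9],"dr":[0,0,-5],"claw":5.5},{"travel":[-2,0,-13],"dr":[0,0,-12],"claw":8},{"travel":[-4,0,-17],"dr":[0,0,-19],"claw":8.7},{"travel":[-6,0,-18],"dr":[0,0,-26],"claw":8.7},{"travel":[-6,0,-18],"dr":[0,0,-33],"claw":8.7},{"travel":[-6,0,-18],"dr":[0,0,-40],"claw":8.7}]}}

```text
time_s: 8.8
tool_pos: [0.459, -0.0024, 0.1906]
tool_rot: [179.8, -0.0, 37.2]
force: [-0.6, 0.5, -0.7]
grip_width: 0.0802
```

>>> {"method": "send_rows", "body": {"series": [{"travel":[0,0,0],"dr":[0,0,-7],"claw":8.7},{"travel":[0,0,0],"dr":[0,0,-14],"claw":8.7},{"travel":[0,0,0],"dr":[0,0,-21],"claw":8.7},{"travel":[0,0,0],"dr":[0,0,-28],"claw":8.7},{"travel":[0,0,0],"dr":[0,0,-35],"claw":8.7},{"travel":[0,0,0],"dr":[0,0,-42],"claw":8.7},{"travel":[0,0,0],"dr":[0,0,-47],"claw":8.7},{"travel":[0,0,0],"dr":[0,0,-50],"claw":8.7},{"travel":[0,0,0],"dr":[0,0,-50],"claw":8.7},{"travel":[0,0,0],"dr":[0,0,-50],"claw":8.7},{"travel":[0,0,0],"dr":[0,0,-50],"claw":8.7}]}}

```text
time_s: 9.72
tool_pos: [0.4588, -0.0021, 0.1887]
tool_rot: [-179.9, 0.0, 86.8]
force: [-0.8, 1.2, 0.6]
grip_width: 0.0873
```

```bash
python3 - <<'E'
from h import *
c=env.calibration("wrist");im=env.read_camera("wrist");np.save("pics/w3.npy",c)
cv2.imwrite("pics/w3.png",im)
plan(.519,-.0055,.12,86.8)
print(proj([.519,-.0055,.042],c),proj([.517,.266,.052],c))
E
```

```text
t 9.7667 pos [ 0.4588 -0.0021  0.1887] [-179.92    0.     86.81] F [0.5 0.7 0.6] w 0.0867 q7 [ 31.  -3. -32. 111.  -2.  72.  -4.]
travel [-0.    6.04  6.86] dr [-0.08  0.    0.01]
[[398.93096146 224.51260988]] [[ 396.70879696 -233.84276897]]
```

View pics/w3.png

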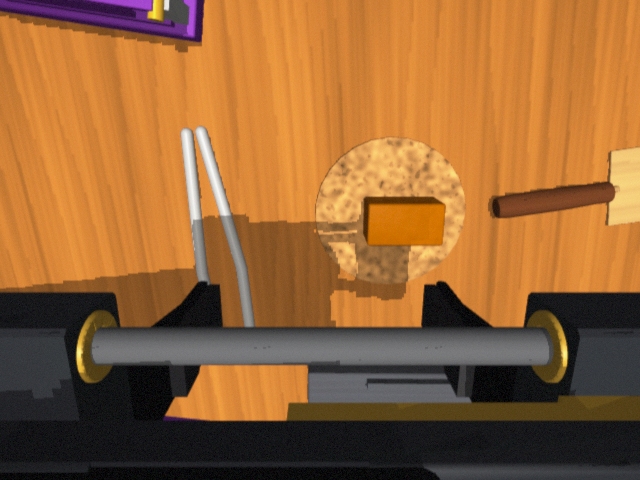

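Glass sits on the pad; its top face spans (370,206)-(444,204)-(444,244)-(369,245).

```bash
python3 - <<'E'
from h import *
c=np.load("pics/w3.npy",allow_pickle=True).item()
P=np.array([onplane(p,c,.042) for p in [(370,206),(444,204),(444,244),(369,245)]]);print(P.round(4),P.mean(0))
e=P[1]+P[2]-P[0]-P[3];print("yaw",np.degrees(np.arctan2(e[1],e[0])),np.linalg.norm(e)/2)
x,y,_=P.mean(0); plan(x,y,.12,86.8)
E
```

```text
[[ 0.497   0.0103  0.042 ]
 [ 0.5534  0.0087  0.042 ]
 [ 0.5543 -0.0232  0.042 ]
 [ 0.4954 -0.0208  0.042 ]] [ 0.5250289  -0.00623849  0.042     ]
yaw -2.001490743138931 0.05768630703327328
t 9.7667 pos [ 0.4588 -0.0021  0.1887] [-179.92    0.     86.81] F [0.5 0.7 0.6] w 0.0867 q7 [ 31.  -3. -32. 111.  -2.  72.  -4.]
travel [-0.04  6.65  6.86] dr [-0.08  0.    0.01]
```

>>> {"method": "send_rows", "body": {"series": [{"travel":[0,2.5,1],"dr":[0,0,0],"claw":8},{"travel":[0,5.5,3],"dr":[0,0,0],"claw":8},{"travel":[0,6.5,6],"dr":[0,0,0],"claw":8},{"travel":[0,6.5,9],"dr":[0,0,0],"claw":8},{"travel":[0,6.5,10],"dr":[0,0,0],"claw":8},{"travel":[0,6.5,10],"dr":[0,0,0],"claw":8},{"travel":[0,6.5,10],"dr":[0,0,0],"claw":8}]}}

```text
time_s: 10.35
tool_pos: [0.5234, -0.0056, 0.089]
tool_rot: [-179.9, -0.0, 86.9]
force: [0.1, -0.2, 0.3]
grip_width: 0.0798
```

```bash
python3 -c "
from h import *
plan(.5237,-.006,.012,86.9)"
```

```text
t 10.35 pos [ 0.5234 -0.0056  0.089 ] [-1.799e+02 -1.000e-02  8.687e+01] F [ 0.1 -0.2  0.3] w 0.0798 q7 [ 28.  12. -33. 109.   7.  61. -11.]
travel [-0.04  0.04  7.7 ] dr [-0.1  -0.01 -0.03]
```

>>> {"method": "send_rows", "body": {"series": [{"travel":[0,0,2],"dr":[-0.1,0,0],"claw":8},{"travel":[0,0,4],"dr":[-0.1,0,0],"claw":8},{"travel":[0,0,6],"dr":[-0.1,0,0],"claw":8},{"travel":[0,0,7.2],"dr":[-0.1,0,0],"claw":8},{"travel":[0,0,7.6],"dr":[-0.1,0,0],"claw":8},{"travel":[0,0,7.7],"dr":[-0.1,0,0],"claw":8},{"travel":[0,0,7.7],"dr":[-0.1,0,0],"claw":8},{"travel":[0,0,7.7],"dr":[-0.1,0,0],"claw":6.5},{"travel":[0,0,7.7],"dr":[-0.1,0,0],"claw":6.2},{"travel":[0,0,7.7],"dr":[-0.1,0,0],"claw":5.2},{"travel":[0,0,7.7],"dr":[-0.1,0,0],"claw":5.2},{"travel":[0,0,7.7],"dr":[-0.1,0,0],"claw":5.2}]}}

```text
time_s: 11.35
tool_pos: [0.5239, -0.0057, 0.0122]
tool_rot: [179.9, 0.0, 86.9]
force: [1.1, -0.7, 1.3]
grip_width: 0.0596
```

>>> {"method": "send_rows", "body": {"series": [{"travel":[0,0,0],"dr":[0,0,0],"claw":5.2},{"travel":[0,0,0],"dr":[0,0,0],"claw":5.2},{"travel":[0,0,-1],"dr":[0,0,0],"claw":5.2},{"travel":[0,0,-3],"dr":[0,0,0],"claw":5.2},{"travel":[0,0,-6],"dr":[0,0,0],"claw":5.2},{"travel":[0,0,-9],"dr":[0,0,0],"claw":5.2},{"travel":[0,0,-12],"dr":[0,0,0],"claw":5.2},{"travel":[0,0,-13],"dr":[0,0,0],"claw":5.2},{"travel":[0,0,-13],"dr":[0,0,0],"claw":5.2}], "grip_force": 30}}

```text
time_s: 12.1
tool_pos: [0.5252, -0.0056, 0.1445]
tool_rot: [179.7, 0.0, 86.9]
force: [0.7, 0.3, -2.7]
grip_width: 0.06
```

```bash
python3 -c "
from h import *
plan(.517,.190,.155,85)"
```

```text
t 12.1 pos [ 0.5252 -0.0056  0.1445] [1.7967e+02 4.0000e-02 8.6880e+01] F [ 0.7  0.3 -2.7] w 0.06 q7 [ 29.   8. -34. 106.   5.  67.  -9.]
travel [19.49 -1.88 -1.08] dr [0.33 0.03 1.88]
```

>>> {"method": "send_rows", "body": {"series": [{"travel":[1,-0.1,-0.5],"dr":[0.3,0,0.2],"claw":5.2},{"travel":[3,-0.3,-1],"dr":[0.3,0,0.4],"claw":5.2},{"travel":[6,-0.6,-1],"dr":[0.3,0,0.8],"claw":5.2},{"travel":[9,-0.9,-1],"dr":[0.3,0,1.2],"claw":5.2},{"travel":[12,-1.2,-1],"dr":[0.3,0,1.6],"claw":5.2},{"travel":[15,-1.5,-1],"dr":[0.3,0,1.9],"claw":5.2},{"travel":[17,-1.8,-1],"dr":[0.3,0,1.9],"claw":5.2},{"travel":[18,-1.8,-1],"dr":[0.3,0,1.9],"claw":5.2},{"travel":[18,-1.8,-1],"dr":[0.3,0,1.9],"claw":5.2},{"travel":[18,-1.8,-1],"dr":[0.3,0,1.9],"claw":5.2},{"travel":[18,-1.8,-1],"dr":[0.3,0,1.9],"claw":5.2}]}}

```text
time_s: 13.02
tool_pos: [0.5152, 0.1729, 0.1506]
tool_rot: [-179.6, 0.1, 84.8]
force: [-0.1, -1.0, -1.6]
grip_width: 0.06
```

```bash
python3 - <<'E'
from h import *
c=env.calibration("wrist");im=env.read_camera("wrist");np.save("pics/w4.npy",c)
cv2.imwrite("pics/w4.png",im)
plan(.517,.266,.155,85)
E
```

```text
t 13.0667 pos [0.5154 0.1727 0.1509] [-1.7966e+02  9.0000e-02  8.4810e+01] F [ 0.4  0.1 -2.2] w 0.0599 q7 [ 15.  12. -41. 102.   8.  69. -33.]
travel [ 9.3  -0.69 -0.42] dr [-0.34  0.09 -0.19]
```

View pics/w4.png

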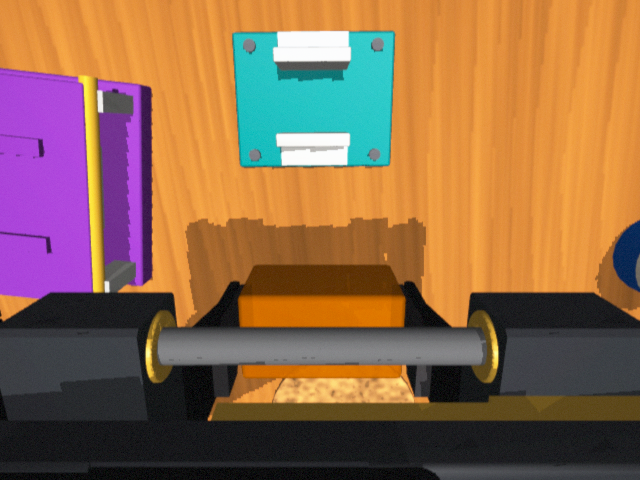

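```bash
python3 - <<'E'
from h import *
c=np.load("pics/w4.npy",allow_pickle=True).item()
pl=[(c,p,u) for p,u in [((-55,45,12),(234,34)),((55,45,12),(394,31)),((55,-45,12),(391,165)),((-55,-45,12),(240,166))]]
ra=[(c,p,u) for p,u in [((-23,28.5,52),(274,47)),((23,28.5,52),(350,47)),((-23,20.5,52),(275,61)),((23,20.5,52),(350,61)),((-23,-20.5,52),(277,134)),((23,-20.5,52),(350,133)),((-23,-28.5,52),(277,147)),((23,-28.5,52),(350,146))]]
for o in (pl,ra,pl+ra): print(*fit(o,(.5,.25)))
a,b=onplane((242,297),c,.181),onplane((404,297),c,.181)
print("glass far edge",a,b,"mid+17mm back",(a+b)/2-[0,.017,0])
E
```

```text
[0.5179 0.2618] 355.63 [[-3.4, -1.2], [1.7, -0.9], [0.2, 2.0], [-0.1, 3.0]]
[0.518  0.2624] 355.26 [[-1.2, -0.2], [1.8, -0.9], [-1.6, 0.7], [1.6, 0.0], [-1.0, -0.3], [0.7, 0.2], [-0.5, 0.0], [0.6, 0.5]]
[0.518  0.2624] 355.35 [[-2.9, -2.6], [2.3, -1.4], [0.1, 1.6], [-0.4, 1.8], [-1.2, -0.0], [1.7, -0.9], [-1.7, 0.8], [1.6, 0.0], [-0.9, -0.2], [0.8, 0.2], [-0.4, 0.2], [0.7, 0.5]]
glass far edge [0.48993242 0.19194743 0.181     ] [0.54584383 0.18705756 0.181     ] mid+17mm back [0.51788813 0.1725025  0.181     ]
```

>>> {"method": "send_rows", "body": {"series": [{"travel":[2,-0.2,0],"dr":[-0.3,0.1,-0.4],"claw":5.2},{"travel":[5,-0.4,0],"dr":[-0.3,0.1,-0.4],"claw":5.2},{"travel":[7.5,-0.6,0],"dr":[-0.3,0.1,-0.4],"claw":5.2},{"travel":[9,-0.76,0.5],"dr":[-0.3,0.1,-0.4],"claw":5.2},{"travel":[9,-0.76,2],"dr":[-0.3,0.1,-0.4],"claw":5.2},{"travel":[9,-0.76,4],"dr":[-0.3,0.1,-0.4],"claw":5.2},{"travel":[9,-0.76,6],"dr":[-0.3,0.1,-0.4],"claw":5.2},{"travel":[9,-0.76,7],"dr":[-0.3,0.1,-0.4],"claw":5.2},{"travel":[9,-0.76,7],"dr":[-0.3,0.1,-0.4],"claw":5.2},{"travel":[9,-0.76,7],"dr":[-0.3,0.1,-0.4],"claw":5.2},{"travel":[9,-0.76,7],"dr":[-0.3,0.1,-0.4],"claw":5.2}]}}

```text
time_s: 13.98
tool_pos: [0.5162, 0.2653, 0.0828]
tool_rot: [179.9, -0.1, 85.3]
force: [-0.2, -0.5, -2.2]
grip_width: 0.0599
```

```bash
python3 - <<'E'
from h import *
plan(.516,.263,.080,85.2)
w=env.read_camera("wrist");cw=env.calibration("wrist");np.save("pics/w5.npy",cw)
s=env.read_camera("scene");d=env.read_camera("side");cv2.imwrite("pics/s5.png",s);cv2.imwrite("pics/d5.png",d)
cv2.imwrite("pics/w5.png",w)
A=cv2.resize(s[280:370,330:450],(400,300),interpolation=cv2.INTER_CUBIC);B=cv2.resize(d[250:340,220:340],(400,300),interpolation=cv2.INTER_CUBIC)
W=cv2.resize(w[150:400,160:480],(384,300),interpolation=cv2.INTER_CUBIC)
o=np.zeros((600,800,3),np.uint8);o[:300,:400]=A;o[:300,400:]=B;o[300:,:384]=W
cv2.imwrite("pics/c5.png",o)
E
```

```text
t 13.9833 pos [0.5162 0.2653 0.0828] [ 1.7988e+02 -1.4000e-01  8.5310e+01] F [-0.2 -0.5 -2.2] w 0.0599 q7 [  5.  21. -41. 102.  15.  63. -46.]
travel [-0.23 -0.    0.28] dr [ 0.12 -0.14  0.11]
```

View pics/c5.png

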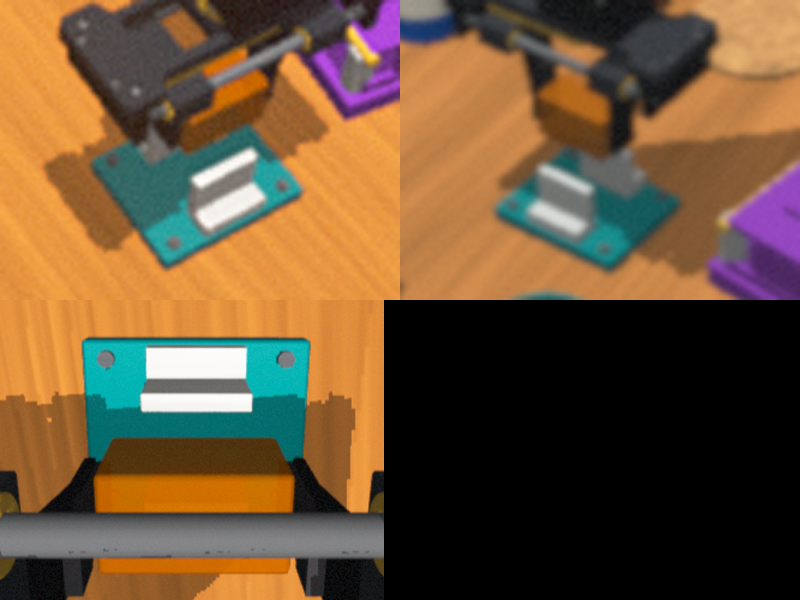

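Rail top outer edge at (141–252,393), inner at row 411; glass far-bottom edge at row 438, far-top at row 475 (wrist panel).

```bash
python3 - <<'E'
from h import *
c=np.load("pics/w5.npy",allow_pickle=True).item()
f=lambda u,v:(u/1.2+160,(v-300)/1.2+150)
ra=[(c,p,f(*u)) for p,u in [((-23,28.5,52),(141,393)),((23,28.5,52),(252,393)),((-23,20.5,52),(141,411)),((23,20.5,52),(252,411)),((-55,45,12),(84,342)),((55,45,12),(309,342))]]
print("cradle",*fit(ra[:4],(.516,.263)),*fit(ra,(.516,.263)))
R2=R.from_euler('z',-4.8,degrees=True)
for n,pts,z in [("bot",[(110,438),(282,438)],.0768),("top",[(97,475),(293,475)],.1128)]:
    a,b=[onplane(f(*p),c,z) for p in pts]; print(n,a,b,"centre",(a+b)/2-R2.apply([0,.017,0]),np.linalg.norm(b-a))
E
```

```text
cradle [0.5178 0.2635] 355.29 [[-1.1, -0.4], [1.2, -0.4], [-0.7, 0.5], [0.6, 0.5]] [0.5178 0.2632] 355.29 [[-1.1, 0.2], [1.2, 0.2], [-0.6, 1.0], [0.6, 1.0], [-3.5, -2.4], [2.4, -2.2]]
bot [0.48793606 0.28364969 0.0768    ] [0.54989431 0.27853515 0.0768    ] centre [0.51749266 0.26415204 0.0768    ] 0.06216899078831506
top [0.49012245 0.28457884 0.1128    ] [0.54678024 0.27988702 0.1128    ] centre [0.51702882 0.26529255 0.1128    ] 0.056851715025698156
```

>>> {"method": "send_rows", "body": {"series": [{"travel":[-0.13,0.07,0],"dr":[0.1,-0.1,0],"claw":5.2},{"travel":[-0.13,0.07,0],"dr":[0.1,-0.1,0],"claw":5.2},{"travel":[-0.13,0.07,0.6],"dr":[0.1,-0.1,0],"claw":5.2},{"travel":[-0.13,0.07,1.2],"dr":[0.1,-0.1,0],"claw":5.2},{"travel":[-0.13,0.07,1.8],"dr":[0.1,-0.1,0],"claw":5.2},{"travel":[-0.13,0.07,2.4],"dr":[0.1,-0.1,0],"claw":5.2},{"travel":[-0.13,0.07,3.0],"dr":[0.1,-0.1,0],"claw":5.2},{"travel":[-0.13,0.07,3.6],"dr":[0.1,-0.1,0],"claw":5.2},{"travel":[-0.13,0.07,3.6],"dr":[0.1,-0.1,0],"claw":5.2}]}}

```text
time_s: 14.88
tool_pos: [0.5148, 0.2635, 0.0439]
tool_rot: [-179.8, 0.1, 85.4]
force: [-0.6, -0.1, -3.5]
grip_width: 0.0599
```

```bash
python3 -c "
from h import *
plan(.5168,.264,.0183,85.3)"
```

```text
t 14.8833 pos [0.5148 0.2635 0.0439] [-1.7978e+02  7.0000e-02  8.5390e+01] F [-0.6 -0.1 -3.5] w 0.0599 q7 [  4.  24. -40. 103.  18.  60. -48.]
travel [0.06 0.21 2.56] dr [-0.22  0.07  0.09]
```

>>> {"method": "send_rows", "body": {"series": [{"travel":[0.05,0.2,0.4],"dr":[-0.1,0,0],"claw":5.2},{"travel":[0.05,0.2,0.9],"dr":[-0.1,0,0],"claw":5.2},{"travel":[0.05,0.2,1.4],"dr":[-0.1,0,0],"claw":5.2},{"travel":[0.05,0.2,1.8],"dr":[-0.1,0,0],"claw":5.2},{"travel":[0.05,0.2,2.1],"dr":[-0.1,0,0],"claw":5.2},{"travel":[0.05,0.2,2.3],"dr":[-0.1,0,0],"claw":5.2},{"travel":[0.05,0.2,2.45],"dr":[-0.1,0,0],"claw":5.2},{"travel":[0.05,0.2,2.55],"dr":[-0.1,0,0],"claw":5.2},{"travel":[0.05,0.2,2.55],"dr":[-0.1,0,0],"claw":5.2},{"travel":[0.05,0.2,2.55],"dr":[-0.1,0,0],"claw":5.2}]}}

```text
time_s: 15.72
tool_pos: [0.5179, 0.2645, 0.0203]
tool_rot: [180.0, -0.0, 85.4]
force: [0.6, -1.2, -1.8]
grip_width: 0.0598
```

>>> {"method": "send_rows", "body": {"series": [{"travel":[0,-0.1,0.05],"dr":[0,0,0],"claw":5.2},{"travel":[0,-0.1,0.1],"dr":[0,0,0],"claw":5.2},{"travel":[0,-0.1,0.15],"dr":[0,0,0],"claw":5.2},{"travel":[0,-0.1,0.2],"dr":[0,0,0],"claw":5.2},{"travel":[0,-0.1,0.2],"dr":[0,0,0],"claw":5.2},{"travel":[0,-0.1,0.2],"dr":[0,0,0],"claw":5.2}]}}

```text
time_s: 16.22
tool_pos: [0.5168, 0.2645, 0.0182]
tool_rot: [180.0, 0.0, 85.4]
force: [0.4, 0.3, -1.8]
grip_width: 0.0595
```

>>> {"method": "send_rows", "body": {"series": [{"travel":[0,0,0.04],"dr":[0,0,0],"claw":5.2},{"travel":[0,0,0.08],"dr":[0,0,0],"claw":5.2},{"travel":[0,0,0.08],"dr":[0,0,0],"claw":5.2}]}}

```text
time_s: 16.47
tool_pos: [0.5168, 0.2646, 0.0182]
tool_rot: [180.0, 0.0, 85.4]
force: [-2.8, -2.4, 5.4]
grip_width: 0.0602
```

Seated on the plate. Release and rise.

>>> {"method": "send_rows", "body": {"series": [{"travel":[0,0,-0.05],"dr":[0,0,0],"claw":6.2},{"travel":[0,0,-0.05],"dr":[0,0,0],"claw":7},{"travel":[0,0,-0.05],"dr":[0,0,0],"claw":7.6},{"travel":[0,0,-0.05],"dr":[0,0,0],"claw":7.6},{"travel":[0,0,-0.05],"dr":[0,0,0],"claw":7.6},{"travel":[0,0,-1],"dr":[0,0,0],"claw":7.6},{"travel":[0,0,-3],"dr":[0,0,0],"claw":7.6},{"travel":[0,0,-6],"dr":[0,0,0],"claw":7.6},{"travel":[0,0,-9.5],"dr":[0,0,0],"claw":7.6},{"travel":[-2,0,-13],"dr":[0,0,0],"claw":7.6},{"travel":[-5,0,-16],"dr":[0,0,0],"claw":7.6},{"travel":[-7,0,-18],"dr":[0,0,0],"claw":7.6}]}}

```text
time_s: 17.47
tool_pos: [0.5119, 0.1941, 0.2012]
tool_rot: [179.7, -0.0, 85.4]
force: [1.8, -0.2, -0.0]
grip_width: 0.076
```

>>> {"method": "send_rows", "body": {"series": [{"travel":[0,0,0],"dr":[0,0,0],"claw":7.6},{"travel":[0,0,0],"dr":[0,0,0],"claw":7.6},{"travel":[0,0,0],"dr":[0,0,0],"claw":7.6},{"travel":[0,0,0],"dr":[0,0,0],"claw":7.6}]}}

```text
time_s: 17.8
tool_pos: [0.51, 0.1959, 0.1963]
tool_rot: [-179.9, -0.0, 85.5]
force: [-0.2, 0.4, -0.9]
grip_width: 0.0761
```

```bash
python3 - <<'E'
from h import *
c=env.calibration("wrist");w=env.read_camera("wrist");s=env.read_camera("scene")
print(env.get_obs()["tool_pos"],env.get_obs()["force"])
u=proj([.517,.263,.048],c)[0].astype(int);print(u)
x0,y0=max(u[0]-100,0),max(u[1]-75,0)
np.save("pics/w6.npy",[c,x0,y0],allow_pickle=True) if 0 else None
o=np.hstack([cv2.resize(s,(400,300),interpolation=cv2.INTER_AREA),cv2.resize(w[y0:y0+150,x0:x0+200],(400,300),interpolation=cv2.INTER_CUBIC)])
print(x0,y0);cv2.imwrite("pics/c6.png",o)
import pickle;pickle.dump(c,open("pics/w6.pkl","wb"))
E
```

```text
[0.51006929 0.19588248 0.19609238] [ 0.66420368 -0.40522858 -0.39367837]
[323 134]
223 59
```

View pics/c6.png

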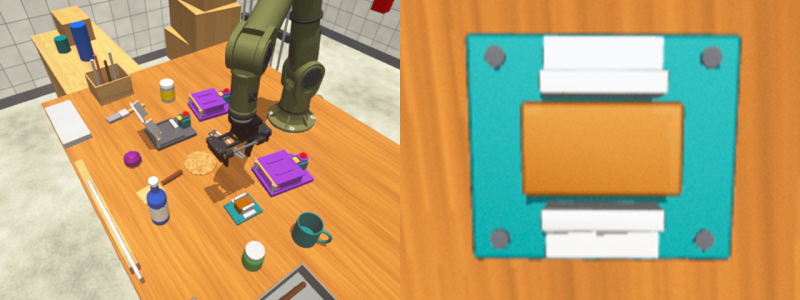

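The glass lies between the rails: glass columns 522–682 (middle 602) against rails 540–667 (middle 603). The lid is still open and the gripper is clear.

```bash
python3 -c "
from cell import env
print(env.sign_off())"
```

```text
the job is handed in; nothing more can be done
None
```

The job is handed in, and it took about 18 s of robot time against the 72 s limit. I pressed the release button and the lid sprang open. I then set the glass on the cork pad, took it again by its ends and lowered it into the cradle until it touched the plate. After that I let go and moved clear.

**Last checks:**
- **Position:** in the last picture the glass sits between the rails, centred along them to about half a millimetre.
- **Depth:** contact came at the expected height, with the force going from about -2 N to +5 N.
- **Rest of the scene:** the lid is still open, and the other things look to be where they were.

**Disagreements:**
- **Button press:** the wrist read about 25 N upwards and 12 N sideways, though the button needs only 4 N to go fully down. The fingertips stopped at 82 mm rather than the expected 78 mm and about 5 mm to one side, so they may have pressed partly on the button's surround.
- **Camera offset:** the wrist camera read about 2 mm to one side of where the gripper held the glass. I aligned the glass to the cradle within the same picture to cancel this.

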